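Show the cook the canister and the pan, then start the timer

ROBOT

A 7-joint arm with a two-finger parallel gripper is mounted at the origin on the work surface. World frame = base frame: x ahead of the robot, y to its left, z up, the work surface at z = 0. Lengths are in m, angles in rad, forces in N, time in s.
With the tool pointing down it reaches from about 0.425 to 0.875 m from the base axis. Payload 4.7 kg.
Tool frame: the origin (TCP) lies between the finger pads, 19 mm behind the fingertips; this is the grasp point; z points along the fingers, y is the line along which they close (so a half turn about z gives the same grasp; the last joint's range is limited). The gripper opens to 87 mm and grips with 3 to 60 N. Pads are 19 mm wide; open, the fingers measure 117 mm over their backs; the gripper's body (75 mm by 190 mm) begins 51 mm behind the grasp point.
Start: joints at [-1.129, 0.321, -0.07, 1.45, 0.023, 1.371, -0.057], TCP at [0.27, 0.591, 0.241] pointing down, gripper open.
Joint ranges: [-2.86, 2.86], [-0.3, 2.09], [-1.38, 1.24], [0.06, 2.45], [-1.56, 4.7], [0.09, 2.05], [-2.69, 2.69]. Speed limits (rad/s): [2.57, 2.57, 3.14, 3.14, 3.14, 3.14, 3.14].

INTERFACE

Orientations are given as a rotation vector (axis times angle).
In Python, from bench import ctrl gives the robot as it stands.
- The arm moves only by the shell command python3 -m crank 'ROWS' [OPENING] [FORCE]. ROWS is JSON, a list of rows, each an object of numbers: "tx", "ty", "tz": the shift along the tool's x, y, z in mm; "turn": the turn about the tool's z in units of 5 degrees (1.0 is 5 degrees). In form: [{"tx": .., "ty": .., "tz": .., "turn": ..}, ...]. A call has 1 to 5 rows; each row is the pose to reach, as a shift and turn from the pose commanded when the call began, along the tool's axes at that moment; what a row does not reach only later rows make up. A row lasts 1/8 s, in which the tool goes at most 62.5 mm and 10.7 degrees, less where a joint would pass 70% of its speed; a pose out of reach is approached as far as the arm can. A call with a gripper value outside its range is refused whole. OPENING is the finger opening in mm, from 0 to 87, set as the call begins (- or left out, the last holds). The fingers move at their own pace and stop on an object; FORCE is the grip in N (left out, the last holds). Time passes only in rows, so rows that repeat a pose let the fingers close. It gives the time, the measured TCP pose, the force, the opening and the grip force at its end, in the units of the state.
- ctrl.get_state(): the state, without advancing time (a new reading comes with each control period).
- ctrl.get_image(name): name is "scene" or "top" or "wrist"; returns (picture, depth): 384x512x3 uint8, red, green, blue; 384x512 float32, m along the optical axis (not along the pixel's ray), 0 where there is no reading.
- ctrl.camera_model(name): a dict with "intrinsics" (3x3 intrinsics, pixels), "origin" and "orientation" of the camera in the world. Camera axes: x right, y down, z forward; pixel columns grow to the right and rows downward; lengths in m; the calibration is good to about 2 mm. A picture is of the moment at which its call begins: read the wrist's pose just before it. camera_model takes no time and is no camera call; for the wrist camera it gives the pose at the moment of the call.
- ctrl.close_job(): hands the job in; it is judged then, once.
Trained networks look in the newest picture that a camera, given by its name, has taken for a name from the list of things; names that differ only in an ending like _2 or _b are one class to them, and where a whole thing is asked for, a point or a joint stands for the part that bears it (a point fixed in the world has none). Each returns a list of dicts, best first, with "confidence" (0 to 1); they miss things now and then, are a little off and sometimes report something else, mostly with a low value. They report only what shows in the picture. A call takes as long as a camera call. They do not tell look-alikes from the thing itself.
- ctrl.recognise(camera, query): "xyz" ([x, y, z] in m, in world coordinates, good to about 4 mm: the middle of the surface that is visible of it).
- ctrl.mark_of(camera, query): "xyz" ([x, y, z] in m, in world coordinates, good to about 4 mm: a listed point, or the origin of a listed thing).
The state is a dict: "time": time; "joint_positions": joint angles; "qd": joint speeds; "joint_torque": joint torques, N m; "position": TCP position; "tool_rot": TCP orientation; "ft_force": force on the tool from outside, world axes, zero at the start; "torque": the same for the moment, N m; "grip_width": opening from 0.0 (shut) to 1.0 (fully open); "grip_force": force on a finger pad.
Only numpy, scipy, OpenCV 4.12 (cv2) and the standard library are available. Lean on these libraries where they do the work, as an engineer would, in place of code of your own. Each camera call takes 0.05 s, during which the arm holds its last target. There are 200 camera calls.

TASK

Show the cook what goes where: point at the shortest of the three white canisters by holding the fingertips just above the middle of its lid (a few centimetres at most, not touching) for two seconds, then point in the same way just above the middle of the saucepan's open mouth (the deeper of the two pans) for two seconds, and then start the kitchen timer by pressing its round button fully down and letting it go. Nothing is picked up: do not touch the canisters or the pans, point at no other canister or pan, press the timer where it stands, and leave everything else in its place.

Things in the scene. Friction and masses are not known exactly. Their poses are not given: they have to be found in the camera images.
- canister_short: The shortest white stoneware canister, a plain upright cylinder 74 mm in diameter with a flat pale wooden lid 76 mm across and 14 mm thick; origin at the centre of its underside, z up. 85 mm tall with its lid. The three canisters and the timer can stand in any of four places, on the left of the surface.
- canister_medium: The middle white stoneware canister, a plain upright cylinder 74 mm in diameter with a flat pale wooden lid 76 mm across and 14 mm thick; origin at the centre of its underside, z up. 120 mm tall with its lid.
- canister_tall: The tallest white stoneware canister, a plain upright cylinder 74 mm in diameter with a flat pale wooden lid 76 mm across and 14 mm thick; origin at the centre of its underside, z up. 155 mm tall with its lid.
- canister_short_lid (a point): Centre of the top face of the shortest canister's lid, 85 mm above the surface; z up.
- canister_medium_lid (a point): Centre of the top face of the middle canister's lid, 120 mm above the surface.
- canister_tall_lid (a point): Centre of the top face of the tallest canister's lid, 155 mm above the surface.
- hob: Two-ring worktop hob, on the right: steel body with a black glass top, 270 x 440 x 40 mm (x, y, z), fixed. Origin at the centre of its underside; its rings are centred 110 mm either way along its y axis. The two pans stand on it, one to a ring, either way round.
- saucepan: Open steel saucepan on the hob, the deeper pan: 85 mm deep, 160 mm across the rim, with a straight handle that reaches 220 mm from its centre along its x axis (roughly away from the robot), rising to about 85 mm above its foot. Origin at the centre of its underside, 40 mm above the work surface.
- saucepan_mouth (a point): Centre of the saucepan's open mouth, level with the rim, 125 mm above the work surface; z up.
- frying_pan: Open steel frying pan on the hob, the shallow pan: 40 mm deep, 200 mm across the rim, with a straight handle that reaches 240 mm from its centre along its x axis. Origin at the centre of its underside, 40 mm above the work surface.
- frying_pan_mouth (a point): Centre of the frying pan's mouth, level with the rim, 80 mm above the work surface.
- timer: Kitchen timer lying loose on the surface, a grey plastic box 75 x 90 x 32 mm (x, y, z), about 0.35 kg, with one round button on top; origin at the centre of its underside.
- button_top (a point): Centre of the top face of the timer's round grey button, 42 mm in diameter, 45.5 mm above the surface when up; it moves with the button.
- timer_button (a joint): How far the timer's button is pressed, m: 0 = up, 0.006 = fully down. A spring, about 1 N at the start and 4 N fully down, lifts it again when it is let go.
- tumbler: Bystander: blue ceramic tumbler, 58 mm across, 70 mm tall, among the canisters; origin at the centre of its underside.
- pepper_mill: Bystander: dark wooden pepper mill, 52 mm across, 190 mm tall; origin at the centre of its underside.
- oil_bottle: Bystander: green glass bottle, 60 mm across, 210 mm tall; origin at the centre of its underside.
- bowl: Bystander: white bowl, 120 mm across, 50 mm tall; origin at the centre of its underside.
- spoon: Bystander: wooden spoon lying on the left, 220 mm long along its x axis.
- jam_jar: Bystander: amber glass jar, 58 mm across, 75 mm tall; origin at the centre of its underside.
Not all that is in view belongs to the job. What is shaped like the canister_short but green or pink is not meant.

How it is judged:
On the way, in this order (a step that is already met when the one before it is completed fails the run):
1. point at the shortest canister: tool point within 28 mm sideways of the middle of its lid, fingertips no more than about 65 mm above it, for 1.5 s (horizontal distance between the grasp point and canister_short_lid below 0.028 m and z of the grasp point in the frame of canister_short_lid between 0.015 and 0.085 m), for 1.5 s.
2. then point at the saucepan: tool point within 45 mm sideways of the middle of its mouth, fingertips from the rim's level to about 65 mm above it, for 1.5 s (horizontal distance between the grasp point and saucepan_mouth below 0.045 m and z of the grasp point in the frame of saucepan_mouth between 0.015 and 0.085 m), for 1.5 s.
3. then press the timer's button down (at least 4.5 of its 6 mm) (value of joint timer_button above 0.0045 m), for 0.05 s.
At the end, for the whole second after the job is handed in: The timer's button is up again, the timer lies flat and still within 30 mm of where it was, the canisters and pans stand upright within 10 mm and the bystanders lie within 15 mm of where they started (value of joint timer_button below 0.0015 m and distance of timer from where it was at the start of the episode below 0.03 m and angle between each of timer, canister_short, canister_medium, canister_tall, saucepan, frying_pan's own z axis and vertical below 0.1 rad and linear speed of timer below 0.02 m/s and distance of each of canister_short, canister_medium, canister_tall, saucepan, frying_pan from where it was at the start of the episode below 0.01 m and distance of each of tumbler, pepper_mill, oil_bottle, bowl, spoon, jam_jar from where it was at the start of the episode below 0.015 m); the robot touches nothing.
It fails at once if a canister or a pan is touched (more than 0.5 N) (contact force between any of canister_short, canister_medium, canister_tall, saucepan, frying_pan and the fingers above 0.5 N or contact force between any of canister_short, canister_medium, canister_tall, saucepan, frying_pan and the arm above 0.5 N).
It fails at once if another canister or the frying pan is pointed at: tool point within 20 mm sideways of its middle, fingertips less than about 40 mm above it ((horizontal distance between the grasp point and canister_medium_lid below 0.02 m and z of the grasp point in the frame of canister_medium_lid between 0 and 0.06 m) or (horizontal distance between the grasp point and canister_tall_lid below 0.02 m and z of the grasp point in the frame of canister_tall_lid between 0 and 0.06 m) or (horizontal distance between the grasp point and frying_pan_mouth below 0.02 m and z of the grasp point in the frame of frying_pan_mouth between 0 and 0.06 m)).
It fails at once if the timer is lifted by 8 mm or shoved by more than 30 mm (height (world z) of timer above 0.008 m or distance of timer from where it was at the start of the episode above 0.03 m).
It fails at once if a canister or pan is lifted or shifted by more than 10 mm, or a bystander by more than 15 mm (distance of any of canister_short, canister_medium, canister_tall, saucepan, frying_pan from where it was at the start of the episode above 0.01 m or distance of any of tumbler, pepper_mill, oil_bottle, bowl, spoon, jam_jar from where it was at the start of the episode above 0.015 m).
It also fails if it takes over 61 s, if anything falls off the work surface, if the arm or the gripper's body presses on something with over 40 N, if the wrist force passes 120 N, or if a joint passes its speed limit or range.

## Working session

There is one attempt and no reset: what is moved stays moved. The work goes in short steps, Python scripts to look and compute and a shell command to move; the robot and the scene stay as the last step left them, time stands still between calls to the robot, and variables do not carry over. Pictures are saved under pics/ and viewed, at most 10 in all, crops included, and the job is handed in when it is done.

```bash
mkdir -p pics
python3 - <<'E'
from bench import ctrl
import cv2,numpy as np
s=ctrl.get_state();print(s['time'],s['position'],s['tool_rot'],s['grip_width'])
for n in ['top','scene']:
    im,d=ctrl.get_image(n);cv2.imwrite(f'pics/{n}0.png',im[:,:,::-1])
    np.save(f'{n}_d.npy',d)
    m=ctrl.camera_model(n)
    K=np.array(m['intrinsics']);print(n,K.tolist(),m['origin'],m['orientation'])
    for q in ['canister_short_lid','canister_medium_lid','canister_tall_lid','saucepan_mouth','frying_pan_mouth','button_top','tumbler','pepper_mill','oil_bottle','bowl','jam_jar']:
        print(q,[(np.round(r['xyz'],3).tolist(),round(r['confidence'],2)) for r in ctrl.mark_of(n,q)[:4]])
E
```

```text
0.0 [0.26947542 0.59093494 0.24016427] [-6.66735089e-01 -3.06970961e+00  2.96191653e-03] 0.9984199537441514
top [[357.2967866219224, 0.0, 261.42753544545104], [0.0, 357.2967866219224, 196.5679544733684], [0.0, 0.0, 1.0]] [0.36306328 0.05206526 1.14377047] [-2.17373236  2.04632343 -0.2166076 ]
canister_short_lid [([0.456, 0.119, 0.086], 0.96), ([0.336, 0.097, 0.091], 0.75), ([0.323, -0.11, 0.084], 0.64), ([0.577, 0.028, 0.085], 0.56)]
canister_medium_lid [([0.63, 0.16, 0.118], 0.58)]
canister_tall_lid [([0.414, 0.308, 0.158], 0.84)]
saucepan_mouth [([0.559, -0.147, 0.122], 0.94)]
frying_pan_mouth [([0.556, -0.374, 0.077], 0.63)]
button_top [([0.582, 0.39, 0.047], 0.56)]
tumbler [([0.517, 0.276, -0.0], 0.6)]
pepper_mill [([0.795, 0.122, -0.001], 0.61), ([0.559, -0.373, 0.079], 0.35)]
oil_bottle [([0.799, 0.046, 0.004], 0.68)]
bowl [([0.748, 0.297, 0.005], 0.9), ([0.797, 0.05, -0.0], 0.21)]
jam_jar [([0.329, 0.216, -0.003], 0.86)]
scene [[376.1485732986941, 0.0, 259.7847357141588], [0.0, 376.1485732986941, 188.01549495390597], [0.0, 0.0, 1.0]] [ 1.23162899 -0.37274529  0.93143896] [-2.12333857 -1.16925429  0.47619774]
canister_short_lid [([0.335, 0.099, 0.084], 0.8), ([0.576, 0.024, 0.081], 0.67), ([0.462, 0.115, 0.082], 0.57)]
canister_medium_lid [([0.627, 0.163, 0.115], 0.73), ([0.461, 0.117, 0.081], 0.39)]
canister_tall_lid [([0.417, 0.305, 0.152], 0.66)]
saucepan_mouth [([0.557, -0.15, 0.123], 0.83), ([0.799, 0.054, 0.002], 0.3)]
frying_pan_mouth [([0.554, -0.372, 0.08], 0.82), ([0.578, 0.384, -0.003], 0.25)]
button_top [([0.583, 0.387, 0.048], 0.53), ([0.553, -0.261, -0.001], 0.42), ([0.42, 0.304, 0.156], 0.23), ([0.629, 0.164, -0.001], 0.19)]
tumbler [([0.517, 0.274, -0.0], 0.68), ([0.457, 0.116, 0.082], 0.54)]
pepper_mill [([0.797, 0.117, -0.001], 0.91)]
oil_bottle [([0.8, 0.055, 0.001], 0.98)]
bowl [([0.746, 0.299, 0.001], 0.93)]
jam_jar [([0.8, 0.055, -0.001], 0.73), ([0.329, 0.211, 0.002], 0.69)]
```

View pics/top0.png

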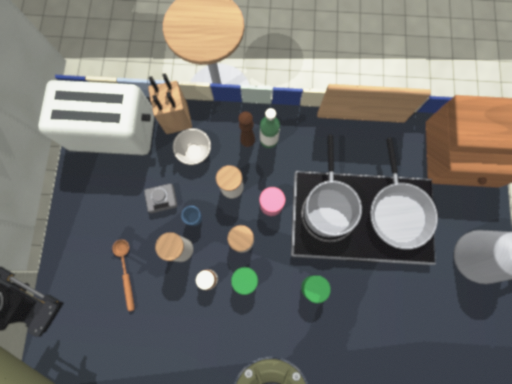

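View pics/scene0.png

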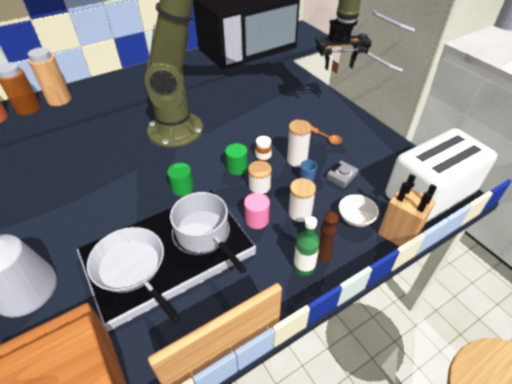

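```bash
cat > h.py <<'E'
import numpy as np
from scipy.spatial.transform import Rotation as R
from bench import ctrl
def px(n,p):
    m=ctrl.camera_model(n);c=R.from_rotvec(m['orientation']).inv().apply(np.array(p)-m['origin'])
    return np.round((np.array(m['intrinsics'])@c)[:2]/c[2]).astype(int).tolist()
def shift(goal):
    s=ctrl.get_state();r=R.from_rotvec(s['tool_rot'])
    return np.round(1000*r.inv().apply(np.array(goal)-s['position']),0)
E
python3 - <<'E'
from h import *;import cv2
for p in [(.459,.117,.085),(.335,.098,.085),(.323,-.11,.085),(.577,.026,.085),(.63,.16,.12),(.415,.306,.155),(.582,.388,.046),(.329,.214,.075),(.517,.275,.07),(.558,-.148,.125)]: print(p,px('top',p),px('scene',p))
im=cv2.imread('pics/scene0.png');
E
```

```text
(0.459, 0.117, 0.085) [240, 237] [260, 168]
(0.335, 0.098, 0.085) [244, 281] [237, 150]
(0.323, -0.11, 0.085) [316, 289] [180, 170]
(0.577, 0.026, 0.085) [273, 200] [256, 201]
(0.63, 0.16, 0.12) [229, 177] [303, 187]
(0.415, 0.306, 0.155) [169, 247] [300, 126]
(0.582, 0.388, 0.046) [158, 194] [346, 168]
(0.329, 0.214, 0.075) [204, 280] [264, 140]
(0.517, 0.275, 0.07) [190, 215] [309, 164]
(0.558, -0.148, 0.125) [333, 207] [200, 212]
```

Top view: the wooden-lidded white canisters are at (240,238), (229,178) and (170,247). The look-alikes are green at (244,281) and (316,289), and pink at (272,201). The saucepan is at (333,207), the frying pan at (404,215) and the timer at (160,197). Scene view shows the same canisters at (260,170), (303,190) and (300,130). The one at top (240,238) / scene (260,170) fits: it is white with a wooden lid and the lowest of the three. I'll confirm that with a crop and the depth.

Run:
```python
from h import *;import cv2
im=cv2.imread('pics/scene0.png');cv2.imwrite('pics/crop.png',cv2.resize(im[110:260,150:350],None,fx=4,fy=4,interpolation=cv2.INTER_CUBIC))
m=ctrl.camera_model('top');d=np.load('top_d.npy');K=np.array(m['intrinsics']);r=R.from_rotvec(m['orientation'])
v,u=np.mgrid[:384,:512];P=np.stack([(u-K[0,2])/K[0,0]*d,(v-K[1,2])/K[1,1]*d,d],-1)
W=r.apply(P.reshape(-1,3)).reshape(384,512,3)+m['origin']
for n,c,z,rad in [('short',(240,237),.085,16),('med',(229,177),.12,16),('tall',(169,247),.155,16),('btn',(160,195),.0455,13),('sauce',(333,207),.125,33)]:
    mk=((u-c[0])**2+(v-c[1])**2<rad**2)&(abs(W[...,2]-z)<.006)
    w=W[mk];print(n,mk.sum(),np.median(w[:,2]).round(4),w.mean(0).round(4),((w.min(0)+w.max(0))/2).round(4),np.ptp(w,0).round(3))
s=ctrl.get_state();print(R.from_rotvec(s['tool_rot']).as_matrix().round(3).tolist(),shift([.459,.117,.135]))
```

```text
short 506 0.0845 [0.4572 0.117  0.0845] [0.4573 0.1174 0.0843] [0.072 0.072 0.01 ]
med 496 0.1197 [0.6295 0.1622 0.1197] [0.6297 0.1623 0.1195] [0.074 0.075 0.01 ]
tall 595 0.1544 [0.4169 0.3058 0.1544] [0.4174 0.3068 0.1543] [0.072 0.075 0.01 ]
btn 137 0.0448 [0.5814 0.3867 0.0447] [0.5824 0.3876 0.0443] [0.04  0.041 0.01 ]
sauce 273 0.1237 [ 0.5604 -0.153   0.1237] [ 0.5587 -0.1481  0.1243] [0.158 0.158 0.01 ]
[[-0.91, 0.415, 0.0], [0.415, 0.91, 0.0], [-0.0, 0.0, -1.0]] [-369. -353.  106.]
```

View pics/crop.png

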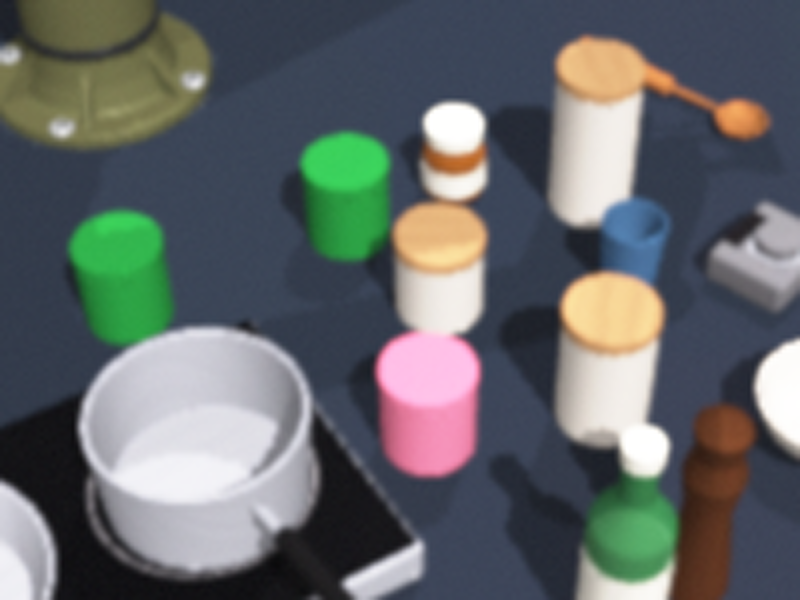

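The crop confirms it: the short white canister with the wooden lid is at crop (440,265), and its lid measures 84.5 mm high. The taller white ones are at (600,130) and (610,360). Shutting the fingers and travelling high.

```bash
python3 -m crank '[{"tx":-37,"ty":-35},{"tx":-74,"ty":-71},{"tx":-111,"ty":-106},{"tx":-148,"ty":-142},{"tx":-185,"ty":-177}]' 0 10 && python3 -m crank '[{"tx":-37,"ty":-35},{"tx":-74,"ty":-71},{"tx":-111,"ty":-106},{"tx":-148,"ty":-142},{"tx":-185,"ty":-177}]'; python3 -c "
from h import *;print(shift([.458,.117,.135]))"
```

```text
[-368. -354.  106.]$[0]: bad value
```

```bash
python3 -m crank '[{"tx":-37,"ty":-35,"tz":0,"turn":0},{"tx":-74,"ty":-71,"tz":0,"turn":0},{"tx":-111,"ty":-106,"tz":0,"turn":0},{"tx":-148,"ty":-142,"tz":0,"turn":0},{"tx":-185,"ty":-177,"tz":0,"turn":0}]' 0 10; python3 -c "
from h import *;print(shift([.458,.117,.135]))"
```

```text
time: 1.82
position: [0.3652, 0.352, 0.2415]
tool_rot: [0.667, 3.07, 0.001]
ft_force: [0.7, -0.8, -0.3]
grip_width: 0.519
grip_force: 0.0
[-182. -175.  106.]
```

```bash
python3 -m crank '[{"tx":-37,"ty":-35,"tz":0,"turn":0},{"tx":-74,"ty":-70,"tz":0,"turn":0},{"tx":-111,"ty":-105,"tz":0,"turn":0},{"tx":-148,"ty":-140,"tz":0,"turn":0},{"tx":-182,"ty":-175,"tz":0,"turn":0}]'; python3 -c "
from h import *;print(shift([.458,.117,.135]))"
```

```text
time: 2.45
position: [0.4582, 0.1172, 0.2416]
tool_rot: [0.667, 3.069, 0.001]
ft_force: [0.1, 0.7, 0.2]
grip_width: 0.02
grip_force: 0.0
[  0.  -0. 107.]
```

```bash
python3 -m crank '[{"tx":0,"ty":0,"tz":30,"turn":0},{"tx":0,"ty":0,"tz":60,"turn":0},{"tx":0,"ty":0,"tz":85,"turn":0},{"tx":0,"ty":0,"tz":100,"turn":0},{"tx":0,"ty":0,"tz":106,"turn":0}]'
for i in 1 2 3 4; do python3 -m crank '[{"tx":0,"ty":0,"tz":0,"turn":0},{"tx":0,"ty":0,"tz":0,"turn":0},{"tx":0,"ty":0,"tz":0,"turn":0},{"tx":0,"ty":0,"tz":0,"turn":0},{"tx":0,"ty":0,"tz":0,"turn":0}]' | head -2; done
python3 -c "
from h import *;print(shift([.458,.117,.245]),shift([.558,-.148,.245]),shift([.558,-.148,.17]))"
```

```text
time: 3.08
position: [0.4574, 0.1189, 0.1348]
tool_rot: [-0.667, -3.07, 0.001]
ft_force: [-0.3, -0.4, -0.1]
grip_width: 0.003
grip_force: 0.0
time: 3.7
position: [0.4577, 0.119, 0.1354]
time: 4.32
position: [0.4576, 0.1189, 0.1353]
time: 4.95
position: [0.4576, 0.1189, 0.1353]
time: 5.58
position: [0.4576, 0.1189, 0.1353]
[  -1.   -2. -110.] [-202. -201. -110.] [-202. -201.  -35.]
```

```bash
python3 -m crank '[{"tx":0,"ty":0,"tz":-30,"turn":0},{"tx":0,"ty":0,"tz":-65,"turn":0},{"tx":0,"ty":0,"tz":-100,"turn":0},{"tx":0,"ty":0,"tz":-110,"turn":0},{"tx":0,"ty":0,"tz":-110,"turn":0}]'
python3 -m crank '[{"tx":-34,"ty":-34,"tz":0,"turn":0},{"tx":-74,"ty":-74,"tz":0,"turn":0},{"tx":-114,"ty":-114,"tz":0,"turn":0},{"tx":-154,"ty":-154,"tz":0,"turn":0},{"tx":-190,"ty":-190,"tz":0,"turn":0}]'
python3 -m crank '[{"tx":-12,"ty":-11,"tz":0,"turn":0},{"tx":-12,"ty":-11,"tz":25,"turn":0},{"tx":-12,"ty":-11,"tz":50,"turn":0},{"tx":-12,"ty":-11,"tz":70,"turn":0},{"tx":-12,"ty":-11,"tz":75,"turn":0}]'
python3 -c "
from h import *;print(shift([.558,-.148,.17]))"
```

```text
time: 6.2
position: [0.4577, 0.1189, 0.2452]
tool_rot: [0.667, 3.07, 0.001]
ft_force: [-0.4, 0.1, 0.1]
grip_width: 0.001
grip_force: 0.0
time: 6.82
position: [0.5512, -0.1347, 0.2434]
tool_rot: [-0.667, -3.067, 0.001]
ft_force: [1.4, 0.6, 0.4]
grip_width: 0.008
grip_force: 0.0
time: 7.45
position: [0.5565, -0.1462, 0.1677]
tool_rot: [-0.664, -3.066, -0.0]
ft_force: [-0.5, 0.6, 0.2]
grip_width: 0.007
grip_force: 0.0
[-2. -1. -2.]
```

```bash
for i in 1 2 3 4; do python3 -m crank '[{"tx":0,"ty":0,"tz":0,"turn":0},{"tx":0,"ty":0,"tz":0,"turn":0},{"tx":0,"ty":0,"tz":0,"turn":0},{"tx":0,"ty":0,"tz":0,"turn":0},{"tx":0,"ty":0,"tz":0,"turn":0}]' | head -2; done
python3 -m crank '[{"tx":0,"ty":0,"tz":-30,"turn":0},{"tx":0,"ty":0,"tz":-65,"turn":0},{"tx":0,"ty":0,"tz":-100,"turn":0},{"tx":0,"ty":0,"tz":-110,"turn":0},{"tx":0,"ty":0,"tz":-110,"turn":0}]'
python3 -c "
from h import *;print(shift([.582,.387,.27]))"
```

```text
time: 8.07
position: [0.5581, -0.1478, 0.1705]
time: 8.7
position: [0.558, -0.1478, 0.1702]
time: 9.32
position: [0.558, -0.1478, 0.1703]
time: 9.95
position: [0.558, -0.1478, 0.1703]
time: 10.58
position: [0.5581, -0.1478, 0.2802]
tool_rot: [0.667, 3.069, 0.0]
ft_force: [0.3, -0.1, 0.2]
grip_width: 0.007
grip_force: 0.0
[200. 497.  10.]
```

```bash
python3 -m crank '[{"tx":17,"ty":42,"tz":0,"turn":0},{"tx":37,"ty":92,"tz":0,"turn":0},{"tx":58,"ty":144,"tz":0,"turn":0},{"tx":79,"ty":196,"tz":0,"turn":0},{"tx":100,"ty":248,"tz":0,"turn":0}]' | head -2
python3 -m crank '[{"tx":20,"ty":50,"tz":0,"turn":0},{"tx":40,"ty":100,"tz":0,"turn":0},{"tx":60,"ty":150,"tz":0,"turn":0},{"tx":80,"ty":200,"tz":0,"turn":0},{"tx":100,"ty":249,"tz":0,"turn":0}]'
python3 - <<'E'
from h import *;import cv2
im,d=ctrl.get_image('wrist');cv2.imwrite('pics/w1.png',im[:,:,::-1])
print([(r['xyz'],r['confidence']) for r in ctrl.mark_of('wrist','button_top')[:2]]);print(px('wrist',[.582,.387,.0455]),shift([.582,.387,.09]),shift([.582,.387,.0585]))
E
```

```text
time: 11.2
position: [0.5689, 0.121, 0.2783]
time: 11.82
position: [0.5815, 0.3888, 0.2778]
tool_rot: [-0.666, -3.068, 0.004]
ft_force: [-0.1, -0.6, 0.2]
grip_width: 0.009
grip_force: 0.0
[([0.5811, 0.3843, 0.0479], 0.84)]
[251, 171] [ -8.  -6. 186.] [ -8.  -6. 217.]
```

View pics/w1.png

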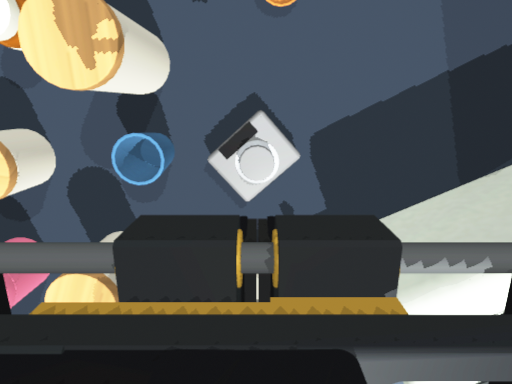

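Wrist view: the timer is at (255,157) with its button at about (257,162), the tumbler is at (140,158), and the way down is free. I'll let the arm settle, then recompute.

```bash
python3 -m crank '[{"tx":0,"ty":0,"tz":60,"turn":0},{"tx":0,"ty":0,"tz":110,"turn":0},{"tx":0,"ty":0,"tz":130,"turn":0},{"tx":0,"ty":0,"tz":130,"turn":0},{"tx":0,"ty":0,"tz":130,"turn":0}]'
python3 - <<'E'
from h import *;import cv2
im,d=ctrl.get_image('wrist')
m=ctrl.camera_model('wrist');K=np.array(m['intrinsics'])
v,u=np.mgrid[:384,:512];W=R.from_rotvec(m['orientation']).apply(np.stack([(u-K[0,2])/K[0,0]*d,(v-K[1,2])/K[1,1]*d,d],-1).reshape(-1,3))+m['origin']
w=W[(abs(W[:,2]-.0455)<.004)&(np.hypot(W[:,0]-.582,W[:,1]-.387)<.035)]
print(len(w),w.mean(0),(w.min(0)+w.max(0))/2,np.ptp(w,0),np.median(w[:,2]))
print([(r['xyz'],r['confidence']) for r in ctrl.mark_of('wrist','button_top')[:2]],ctrl.get_state()['position']);print(shift([.582,.387,.0645]),shift([.582,.387,.0575]))
E
```

```text
time: 12.55
position: [0.5835, 0.388, 0.1527]
tool_rot: [0.667, 3.067, 0.004]
ft_force: [0.7, -0.2, 0.8]
grip_width: 0.01
grip_force: 0.0
2063 [0.58036715 0.38868925 0.04497457] [0.58094795 0.38837886 0.04439722] [0.0411029  0.04132233 0.00568107] 0.04500707662926118
[([0.5775, 0.3854, 0.0443], 0.94)] [0.58351723 0.38807716 0.1530057 ]
[ 1. -2. 88.] [ 1. -2. 95.]
```

```bash
python3 -m crank '[{"tx":2,"ty":0,"tz":25,"turn":0},{"tx":2,"ty":0,"tz":50,"turn":0},{"tx":2,"ty":0,"tz":70,"turn":0},{"tx":2,"ty":0,"tz":80,"turn":0},{"tx":2,"ty":0,"tz":80,"turn":0}]'
python3 -m crank '[{"tx":0,"ty":0,"tz":3,"turn":0},{"tx":0,"ty":0,"tz":6,"turn":0},{"tx":0,"ty":0,"tz":9,"turn":0},{"tx":0,"ty":0,"tz":12,"turn":0},{"tx":0,"ty":0,"tz":12,"turn":0}]'
```

```text
time: 13.28
position: [0.5803, 0.3881, 0.07]
tool_rot: [-0.667, -3.07, 0.001]
ft_force: [-0.2, 0.3, 0.3]
grip_width: 0.006
grip_force: 0.0
time: 13.9
position: [0.5809, 0.3886, 0.059]
tool_rot: [0.667, 3.069, 0.002]
ft_force: [-0.2, 0.0, 3.5]
grip_width: 0.009
grip_force: 1.9
```

3.5 N means the button is about 5 mm down, so I'll press it to the stop and then let it go.

```bash
python3 -m crank '[{"tx":0,"ty":0,"tz":1,"turn":0},{"tx":0,"ty":0,"tz":2,"turn":0},{"tx":0,"ty":0,"tz":2,"turn":0},{"tx":0,"ty":0,"tz":2,"turn":0}]'
```

```text
time: 14.4
position: [0.5809, 0.3886, 0.0585]
tool_rot: [0.667, 3.069, 0.002]
ft_force: [-2.0, -1.4, 11.6]
grip_width: 0.002
grip_force: 5.6
```

Force rose to 11.6 N, well above the 4 N spring, so the button is on its stop. Releasing.

```bash
python3 -m crank '[{"tx":0,"ty":0,"tz":-5,"turn":0},{"tx":0,"ty":0,"tz":-15,"turn":0},{"tx":0,"ty":0,"tz":-45,"turn":0},{"tx":0,"ty":0,"tz":-95,"turn":0},{"tx":0,"ty":0,"tz":-145,"turn":0}]'
python3 -m crank '[{"tx":0,"ty":0,"tz":-30,"turn":0},{"tx":0,"ty":0,"tz":-30,"turn":0},{"tx":0,"ty":0,"tz":-30,"turn":0},{"tx":0,"ty":0,"tz":-30,"turn":0},{"tx":0,"ty":0,"tz":-30,"turn":0}]'
python3 - <<'E'
from h import *;import cv2
im,d=ctrl.get_image('wrist');cv2.imwrite('pics/w2.png',im[:,:,::-1])
m=ctrl.camera_model('wrist');K=np.array(m['intrinsics'])
v,u=np.mgrid[:384,:512];W=R.from_rotvec(m['orientation']).apply(np.stack([(u-K[0,2])/K[0,0]*d,(v-K[1,2])/K[1,1]*d,d],-1).reshape(-1,3))+m['origin']
w=W[(abs(W[:,2]-.0435)<.006)&(np.hypot(W[:,0]-.582,W[:,1]-.387)<.035)]
print(len(w),(w.min(0)+w.max(0))/2,np.median(w[:,2]))
E
```

```text
time: 15.02
position: [0.5796, 0.3877, 0.2019]
tool_rot: [-0.667, -3.068, 0.003]
ft_force: [0.8, -0.2, 0.2]
grip_width: 0.006
grip_force: 0.0
time: 15.65
position: [0.5799, 0.388, 0.2298]
tool_rot: [-0.666, -3.069, 0.003]
ft_force: [0.6, -0.5, -0.4]
grip_width: 0.004
grip_force: 0.0
1275 [0.58108975 0.38820558 0.04261711] 0.04493637674956624
```

View pics/w2.png

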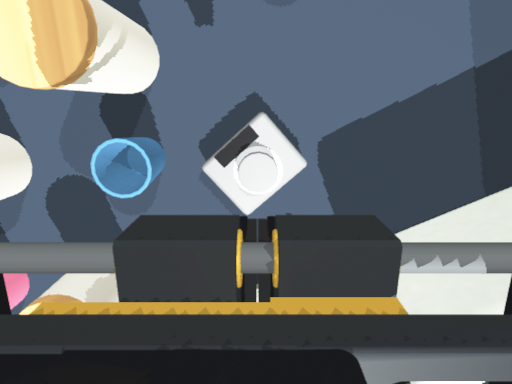

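The timer is unmoved, with its button at (257,170) back up at 45 mm, and nothing is touching the robot. Handing in.

```bash
python3 -c "
from bench import ctrl;print(ctrl.close_job())"
```

```text
the job is handed in; nothing more can be done
None
```

I pointed at the shortest canister and then the saucepan for about 2.5 s each, pressed the timer button to its stop and released it, saw no sign of anything being moved, and handed the job in; no verdict came back.

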